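# Load a vial rack through the sampler's swing gate

## Robot

A 7-joint arm with a two-finger parallel gripper is mounted at the origin on the work surface. World frame = base frame: x ahead of the robot, y to its left, z up, the work surface at z = 0. Lengths are in m, angles in rad, forces in N, time in s.
With the tool pointing down it reaches from about 0.4 to 0.85 m from the base axis. Payload 4.5 kg.
Tool frame: the origin (TCP) lies on the centre line of the jaws, within the pads' length; the fingertips stand 8 mm ahead of it and the grasp point (between the pads) lies 11 mm behind it; z points along the fingers, x is the direction in which the jaws open and shut, and the axes are right-handed (so a half turn about z gives the same grasp; the last joint's range is limited). The gripper opens to 88 mm and grips with 3 to 60 N. Pads are 18 mm wide; open, the fingers measure 123 mm over their backs; the gripper's body (75 mm by 187 mm) begins 45 mm behind the grasp point.
Start: joints at [1.248, 0.689, -0.195, 1.565, 0.157, 0.902, -0.215], TCP at [0.218, -0.586, 0.247] pointing down, gripper open.
Joint ranges: [-3.01, 3.01], [-0.46, 2.08], [-1.47, 1.51], [0.13, 2.56], [-1, 4.14], [0.04, 2.09], [-2.66, 2.66]. Speed limits (rad/s): [2.57, 2.57, 3.14, 3.14, 3.14, 3.14, 3.14].

## Interface

Orientations are given as a unit quaternion [x, y, z, w].
In Python, from plant import r gives the robot as it stands.
- The arm moves only by the shell command python3 -m pendant 'ROWS' [FORCE]. ROWS is JSON, a list of rows, each a list of 3 entries, a list of its own where there are three numbers: the turn, a rotation vector about the tool's x, y, z in rad, then the shift along the tool's x, y, z in m, then the opening, from 0 (shut) to 1 (fully open). In form: [[[wx, wy, wz], [tx, ty, tz], claw], ...]. A call has 1 to 10 rows; each row is the pose to reach, as a shift and turn from the pose commanded when the call began, along the tool's axes at that moment; what a row does not reach only later rows make up. A row lasts 1/10 s, in which the tool goes at most 50 mm and 8.59 degrees, less where a joint would pass 70% of its speed; a pose out of reach is approached as far as the arm can. A call with a gripper value outside its range is refused whole. The fingers move at their own pace and stop on an object; FORCE is the grip in N (left out, the last holds). Time passes only in rows, so rows that repeat a pose let the fingers close. It gives the time, the measured TCP pose, the force and the opening at its end, in the units of the state.
- r.get_state(): the state, without advancing time (a new reading comes with each control period).
- r.snapshot(name): name is "side" or "top"; returns a dict with "image" (420x560x3 uint8, red, green, blue), "mtx" (3x3 intrinsics, pixels), "R" (3x3) and "t" (3): a world point X has camera coordinates R X + t. Camera axes: x right, y down, z forward; pixel columns grow to the right and rows downward; lengths in m; the calibration is good to about 2 mm. A picture is of the moment at which its call begins. There is no depth.
- r.finish_job(): hands the job in, once; it reports no verdict.
The state is a dict: "clock": time; "q": joint angles; "qd": joint speeds; "joint_torque": joint torques, N m; "tool_pos": TCP position; "eef_rot": TCP orientation; "contact_force": force on the tool from outside, world axes, zero at the start; "moment": the same for the moment, N m; "opening": opening from 0.0 (shut) to 1.0 (fully open).
Only numpy, scipy, OpenCV 4.12 (cv2) and the standard library are available. Lean on these libraries where they do the work, as an engineer would, in place of code of your own. Each camera call takes 0.05 s, during which the arm holds its last target. There are 200 camera calls.

## Task

Load the vial rack into the sampler: set it in the feed lane in front of the swing gate and push it through, nose against the sprung buffer, until the gate has swung shut behind it; then ease it back gently until it rests against the shut gate, and only then let go. Do not ram it, do not haul it against the gate, and do not let the spring throw it back; leave the beaker, the wash bottle and the vial block where they are.

Things in the scene. Friction and masses are not known exactly. Their poses are not given: they have to be found in the camera images.
- rack: White plastic rack with four glass vials (crimped aluminium caps) in a row. 120 mm long (its x), 30 wide (its y), body 44 high, cap tops 58 high; about 0.3 kg, varies. Ends alike (last 4 mm only 22 wide), either may lead. Origin: centre of underside, z up. Stands on the bench. Grip it from above across its 30 mm; grip 24 to 44 mm over its underside to clear the lane's rails and gate.
- sampler: White bench-top sampler with aluminium feed lane, fixed. Origin on the bench under the lane's middle line, about at the gate; x = feed direction, y across, z up. Lane open on top, floor 6 mm over the bench, 34 mm wide between rails 18 mm high; from x = -165 mm (open mouth) to x = +181 (housing: 100 mm high, y = -60 to 160; from x = 266 on 220 high, needle head to 240, y = -10 to 240).
- infeed (a point): Point on the lane floor's middle line at sampler x = -85 mm, 6 mm over the bench. A rack set down with its middle here, along the lane, stands clear of the gate. In the end the rack rests with its middle 61.5 mm beyond the gate line; but the gate can only swing shut behind it once it is about 25 to 30 mm farther in than that. Unheld, the buffer then throws it back at the gate.
- gate (a joint): Angle (rad) of the swing gate: steel leaf 28 mm long, 3 thick, top 20 mm over the bench, on an upright pivot at y = +21.5 mm, reaching across the lane to -y. 0 = shut; grows to at most 1.5 as it swings in the feed direction (1.1 to 1.5 while a rack passes). A light spring shuts it; it cannot swing the other way. Its block is clamped in a slot: gate line anywhere from sampler x = -10 to +10 mm.
- buffer_face (a point): Middle of the sprung rubber pad's face where it stands free at the lane's end (fixed point, sampler x = 105 mm, 24 mm over the bench; pad 24 wide, 20 high). Pushed towards the housing it resists with 6 N at first touch, rising to 9.5 N when 59 mm in, where it comes up hard.
- beaker: Glass beaker, 80 mm across, 105 mm high, standing on the bench beyond the lane; origin at the centre of its foot. Not to be moved.
- washbottle: White plastic wash bottle, 68 mm across, 195 mm high with a bent spout; origin at the centre of its foot. Not to be moved.
- vialblock: Aluminium block, 75 x 75 x 30 mm, with four round pockets; origin at the centre of its underside. Not to be moved.
Not all that is in view belongs to the job. Of the things like the rack, leave any that is black, brown or red; of the rest the smaller one is meant.

How it is judged:
On the way, in this order (a step that is already met when the one before it is completed fails the run):
1. the rack stands in the lane and its nose has pushed the gate open (value of joint gate above 0.6 rad and x of rack in the frame of sampler between -0.075 and 0.02 m and y of rack in the frame of sampler between -0.006 and 0.006 m and z of rack in the frame of sampler below 0.012 m), for 0.1 s.
2. the rack is in past the gate, on the buffer, and the gate has swung shut behind it (value of joint gate below 0.2 rad and x of rack in the frame of sampler above 0.062 m and z of rack in the frame of sampler below 0.012 m), for 0.05 s.
At the end, for the whole second after the job is handed in: The rack stands upright and at rest on the lane floor between the rails (within 6 mm of the middle, 0.1 rad), held between the buffer and the shut gate (gate under 0.12 rad, rack middle 48 to 76 mm beyond the sampler's origin along the lane), let go (value of joint gate below 0.12 rad and x of rack in the frame of sampler between 0.048 and 0.076 m and y of rack in the frame of sampler between -0.006 and 0.006 m and z of rack in the frame of sampler between 0.003 and 0.01 m and angle between rack's own z axis and vertical below 0.08 rad and angle between the x axis of rack and the x axis of sampler, either way round below 0.1 rad and linear speed of rack below 0.02 m/s); the robot touches nothing.
It fails at once if from where the rack meets the gate on, it is pressed on the parts of the sampler with more than 25 N in all (rammed into the buffer, hauled against the gate, jammed in the lane) (x of rack in the frame of sampler between -0.072 and 0.12 m and y of rack in the frame of sampler between -0.01 and 0.01 m and z of rack in the frame of sampler between 0.003 and 0.012 m and contact force between rack and sampler above 25 N).
It fails at once if the rack springs back towards the shut gate faster than 0.15 m/s (value of joint gate below 0.3 rad and x of rack in the frame of sampler between 0.042 and 0.12 m and y of rack in the frame of sampler between -0.01 and 0.01 m and z of rack in the frame of sampler between 0.003 and 0.012 m and linear speed of rack above 0.15 m/s).
It fails at once if the beaker, the wash bottle or the vial block is moved by more than 30 mm (distance of any of beaker, washbottle, vialblock from where it was at the start of the episode above 0.03 m).
It also fails if it takes over 67 s, if anything falls off the work surface, if the arm or the gripper's body presses on something with over 40 N, if the wrist force passes 120 N, or if a joint passes its speed limit or range.

## Working session

There is one attempt and no reset: what is moved stays moved. The work goes in short steps, Python scripts to look and compute and a shell command to move; the robot and the scene stay as the last step left them, time stands still between calls to the robot, and variables do not carry over. Pictures are saved under pics/ and viewed, about 8 in all and at most 12, crops included, and the job is handed in when it is done.

```bash
ls; mkdir -p pics; python3 - <<'E'
from plant import r
import cv2
s=r.get_state();print({k:(v if not hasattr(v,'tolist') else v.tolist()) for k,v in s.items()})
for n in("side","top"):
    d=r.snapshot(n);cv2.imwrite(f"pics/{n}0.png",cv2.cvtColor(d["image"],cv2.COLOR_RGB2BGR));print(n,d["mtx"],d["R"],d["t"])
E
```

```text
pics
{'clock': 0.0, 'q': [1.2477996084056042, 0.6899631921574142, -0.1945101983003686, 1.5663238517494285, 0.15727832897836633, 0.9025219017926858, -0.21511780101618522], 'qd': [-3.094961227468746e-05, -0.00015348433160594627, -0.0010577713791392897, -0.0008341507561156194, -0.0009664328241519274, 0.0008138988351277868, 0.0005450037807489401], 'joint_torque': [-0.00035258183743280824, -52.75558590888977, -1.2668771669268608, -15.342772006988525, -0.05252359667792916, 0.006459627620643005, 0.0002033325699812849], 'tool_pos': [0.21803775791207228, -0.5850774249925004, 0.24592828411462234], 'eef_rot': [0.8213763185459583, -0.5703859295139654, -0.0007838317097259926, -0.0004694169031252304], 'contact_force': [-0.10351860747179831, 0.31298453832948564, -0.8896884191110336], 'moment': [-0.007358056556847747, -0.019511808364125853, -0.002068707887529014], 'opening': 0.9996711832278087}
side [[449.83515826   0.         275.12600013]
 [  0.         449.83515826 208.41706798]
 [  0.           0.           1.        ]] [[ 0.97487741 -0.22235153 -0.01318458]
 [-0.14767902 -0.60090272 -0.78556147]
 [ 0.16674814  0.76777322 -0.61864314]] [-0.49802647  0.20813601  0.70326497]
top [[436.47131908   0.         278.15063964]
 [  0.         436.47131908 213.21447148]
 [  0.           0.           1.        ]] [[ 3.23937248e-03 -9.99994409e-01 -8.29392520e-04]
 [-9.96819584e-01 -3.16304426e-03 -7.96285896e-02]
 [ 7.96255210e-02  1.08470137e-03 -9.96824257e-01]] [0.15189141 0.54864628 0.98323094]
```

View pics/side0.png

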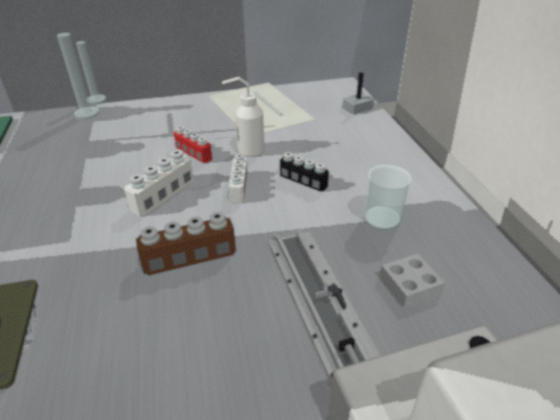

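View pics/top0.png

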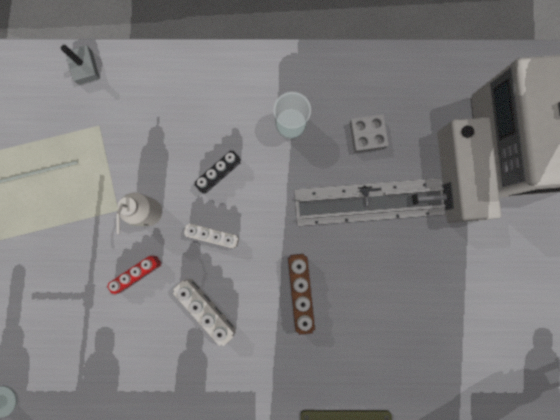

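The smaller white rack is at about (212,236) in the top view and the lane runs right from (297,207) to (445,197), with the gate block at (366,192). Next I'll enlarge these areas to measure them.

```bash
python3 - <<'E'
import cv2,numpy as np
a=cv2.imread("pics/top0.png");
A=cv2.resize(a[168:234,285:465],None,fx=4.4,fy=4.4,interpolation=cv2.INTER_CUBIC)
B=cv2.resize(a[215:256,175:250],None,fx=7,fy=7,interpolation=cv2.INTER_CUBIC)
o=np.zeros((A.shape[0]+B.shape[0],max(A.shape[1],B.shape[1]),3),np.uint8);o[:A.shape[0],:A.shape[1]]=A;o[A.shape[0]:,:B.shape[1]]=B
print(A.shape,B.shape);cv2.imwrite("pics/c1.png",o)
b=cv2.imread("pics/side0.png")
A=cv2.resize(b[225:375,260:385],None,fx=4,fy=4,interpolation=cv2.INTER_CUBIC)
B=cv2.resize(b[150:205,222:255],None,fx=8,fy=8,interpolation=cv2.INTER_CUBIC)
o=np.zeros((600,500+264,3),np.uint8);o[:600,:500]=A;o[:440,500:]=B;cv2.imwrite("pics/c2.png",o)
E
```

```text
(290, 792, 3) (287, 525, 3)
```

View pics/c1.png

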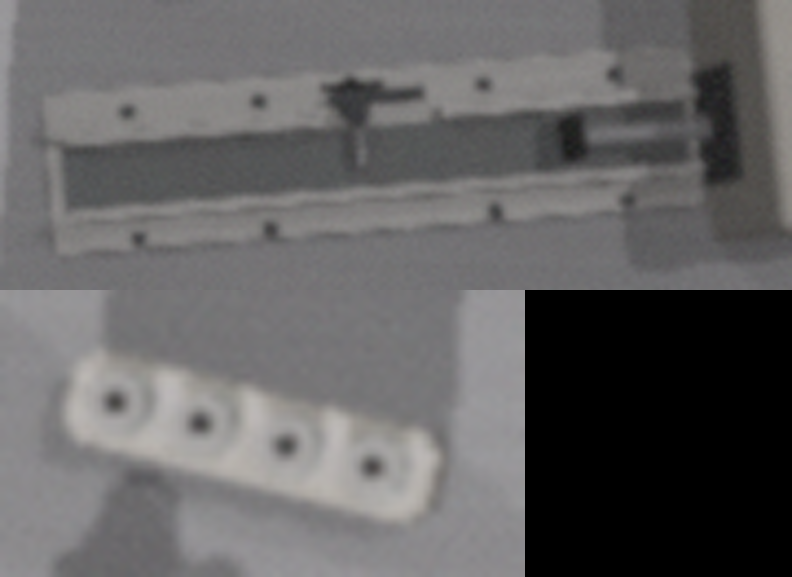

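View pics/c2.png

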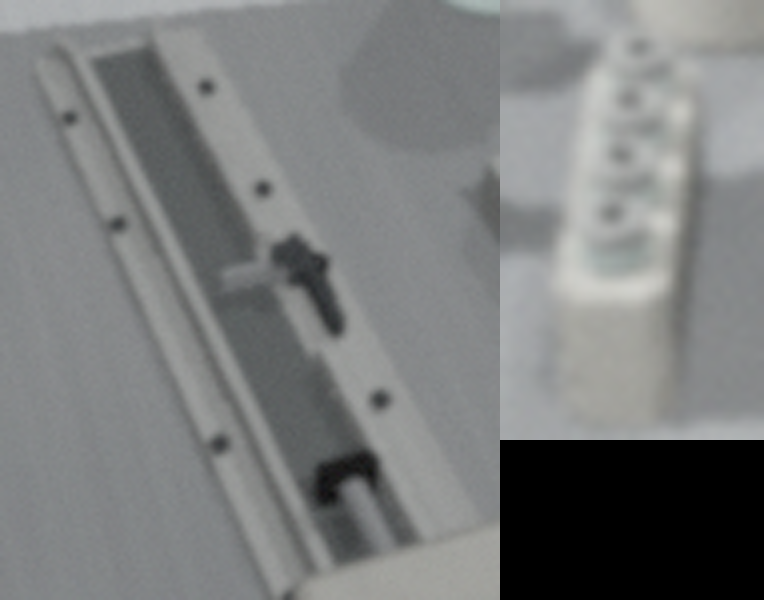

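```bash
cat >m.py <<'E'
import numpy as np,cv2
from plant import r
C={n:r.snapshot(n) for n in("side","top")}
def P(n): d=C[n];return np.array(d["mtx"])@np.c_[d["R"],d["t"]]
def unc(p,u0,v0,f): p=np.array(p,float);return np.c_[u0+(p[:,0]+.5)/f-.5,v0+(p[:,1]+.5)/f-.5]
def tri(s,t):
    X=cv2.triangulatePoints(P("side"),P("top"),s.T.copy(),t.T.copy());return (X[:3]/X[3]).T
def ray(n,p,z):
    d=C[n];R=np.array(d["R"]);c=-R.T@np.array(d["t"]);w=(R.T@np.linalg.inv(d["mtx"])@np.c_[p,np.ones(len(p))].T).T
    return c+w*((z-c[2])/w[:,2])[:,None]
E
python3 - <<'E'
from m import *
np.set_printoptions(precision=4,suppress=True)
tt=lambda p:unc(p,285,168,4.4)
U=tt([(127,111),(258,101),(484,84),(615,74)]);L=tt([(138,239),(270,230),(495,212),(628,201)])
sr=unc([(206,87),(262,188),(380,399)],260,225,4);sl=unc([(69,118),(118,223),(219,444)],260,225,4)
print("U",tri(sr,U[:3]));print("L",tri(sl,L[:3]))
for z in(.018,.024):
  u=ray("top",U,z);l=ray("top",L,z);m=(u+l)/2;print(z,u-l,m)
  k=np.polyfit(m[:,1],m[:,0],1);print("mid x=",k,"yaw",np.arctan2(-1,-k[0]))
print("pad",ray("top",tt([(558,137)]),.034),"mouth floor",ray("top",tt([(50,177),(64,177)]),.006))
print("leaf",ray("top",tt([(362,148)]),.02))
T=unc([(115,111),(200,133),(285,155),(371,176)],175,215,7)
S=unc([(140,48),(128,98),(120,153),(112,213)],222,150,8)
print("rack tri",tri(S,T));q=ray("top",T,.058);print("top@58",q,q.mean(0),"len",np.linalg.norm(q[3]-q[0]));print("side@58",ray("side",S,.058).mean(0))
d=q[3]-q[0];print("ang",np.arctan2(d[1],d[0]))
E
```

```text
U [[ 0.5974  0.071   0.0068]
 [ 0.6028  0.0012  0.0077]
 [ 0.6124 -0.1192  0.0085]]
L [[ 0.5292  0.0654  0.0072]
 [ 0.5346 -0.0046  0.0083]
 [ 0.5445 -0.1241  0.0076]]
0.018 [[0.0676 0.0056 0.    ]
 [0.0682 0.0057 0.    ]
 [0.0677 0.0046 0.    ]
 [0.0673 0.0053 0.    ]] [[ 0.5624  0.0691  0.018 ]
 [ 0.5676 -0.0001  0.018 ]
 [ 0.5772 -0.1189  0.018 ]
 [ 0.583  -0.1885  0.018 ]]
mid x= [-0.0803  0.5678] yaw -1.4906498831035007
0.024 [[ 0.0672  0.0055  0.    ]
 [ 0.0678  0.0057  0.    ]
 [ 0.0673  0.0045 -0.    ]
 [ 0.0669  0.0052 -0.    ]] [[ 0.5618  0.0696  0.024 ]
 [ 0.567   0.0008  0.024 ]
 [ 0.5766 -0.1173  0.024 ]
 [ 0.5823 -0.1865  0.024 ]]
mid x= [-0.0803  0.5672] yaw -1.490649883103501
pad [[ 0.5813 -0.1502  0.034 ]] mouth floor [[0.5622 0.112  0.006 ]
 [0.5622 0.1045 0.006 ]]
leaf [[ 0.5767 -0.0514  0.02  ]]
rack tri [[0.5067 0.3466 0.0569]
 [0.4994 0.3194 0.0581]
 [0.4927 0.2924 0.0582]
 [0.4862 0.2652 0.0575]]
top@58 [[0.5064 0.3464 0.058 ]
 [0.4996 0.3194 0.058 ]
 [0.4927 0.2924 0.058 ]
 [0.4862 0.2652 0.058 ]] [0.4962 0.3058 0.058 ] len 0.08370145091281085
side@58 [0.4962 0.3054 0.058 ]
ang -1.815249635078065
```

```bash
cat >w.py <<'E'
import sys,json,numpy as np
from plant import r
from scipy.spatial.transform import Rotation as Ro
s=r.get_state();R0=Ro.from_quat(s["eef_rot"]);p=np.array(s["tool_pos"])
for t in json.loads(sys.argv[1]):
    c,n=np.cos(t[3]),np.sin(t[3]);T=Ro.from_matrix(np.array([[c,n,0],[n,-c,0],[0,0,-1]]))
    print(t,(R0.inv()*T).as_rotvec().round(4),R0.inv().apply(np.array(t[:3])-p).round(4))
print(s["clock"],p.round(4),np.round(s["q"],2))
E
python3 w.py '[[0.45,0,0.25,-0.244],[0.496,0.3055,0.12,-0.244],[0.496,0.3055,0.027,-0.244]]'
```

```text
[0.45, 0, 0.25, -0.244] [-4.0e-04  1.0e-03 -9.7e-01] [-0.4675 -0.4217 -0.0033]
[0.496, 0.3055, 0.12, -0.244] [-4.0e-04  1.0e-03 -9.7e-01] [-0.7375 -0.5715  0.127 ]
[0.496, 0.3055, 0.027, -0.244] [-4.0e-04  1.0e-03 -9.7e-01] [-0.7374 -0.5715  0.22  ]
0.2 [ 0.2181 -0.5853  0.2462] [ 1.25  0.69 -0.19  1.57  0.16  0.9  -0.22]
```

```bash
T='[[0,0,-0.3],[-0.18,-0.16,0],1]'; python3 -m pendant '[[[0,0,-0.1],[-0.035,-0.03,0],1],[[0,0,-0.2],[-0.07,-0.065,0],1],[[0,0,-0.3],[-0.105,-0.095,0],1],[[0,0,-0.4],[-0.14,-0.125,0],1],[[0,0,-0.5],[-0.175,-0.16,0],1],[[0,0,-0.6],[-0.21,-0.19,0],1],[[0,0,-0.7],[-0.245,-0.22,0],1],[[0,0,-0.8],[-0.28,-0.25,0],1],[[0,0,-0.9],[-0.315,-0.285,0],1],[[0,0,-0.97],[-0.35,-0.315,0],1]]'; python3 w.py '[[0.47,0.05,0.25,-0.244],[0.496,0.3055,0.12,-0.244],[0.496,0.3055,0.027,-0.244]]'
```

```text
clock: 1.2
tool_pos: [0.3922, -0.1458, 0.2469]
eef_rot: [0.993, -0.12, 0.001, -0.0]
contact_force: [0.5, -0.6, -1.0]
opening: 1.0
[0.47, 0.05, 0.25, -0.244] [-0.0002 -0.0012  0.0035] [ 0.0289 -0.2087 -0.003 ]
[0.496, 0.3055, 0.12, -0.244] [-0.0002 -0.0012  0.0035] [-0.0068 -0.463   0.127 ]
[0.496, 0.3055, 0.027, -0.244] [-0.0002 -0.0012  0.0035] [-0.007 -0.463  0.22 ]
1.2 [ 0.3922 -0.1458  0.2469] [ 0.56  0.45 -0.45  2.15  0.34  0.61 -0.38]
```

```bash
python3 -m pendant '[[[0,0,0],[0.006,-0.048,0],1],[[0,0,0],[0.012,-0.096,0],1],[[0,0,0],[0.018,-0.144,0],1],[[0,0,0],[0.016,-0.192,0],1],[[0,0,0],[0.012,-0.24,0],1],[[0,0,0],[0.008,-0.288,0.02],1],[[0,0,0],[0.004,-0.334,0.04],1],[[0,0,0],[0,-0.38,0.06],1],[[0,0,0],[-0.004,-0.423,0.08],1],[[0,0,0],[-0.007,-0.463,0.1],1]]'; python3 -m pendant '[[[0,0,0],[0,0,0],1],[[0,0,0],[0,0,0],1]]';python3 w.py '[[0.496,0.3055,0.12,-0.244],[0.496,0.3055,0.027,-0.244]]'
```

```text
clock: 2.2
tool_pos: [0.4961, 0.306, 0.1457]
eef_rot: [0.993, -0.121, 0.0, -0.0]
contact_force: [1.2, 0.1, 0.4]
opening: 1.004
clock: 2.4
tool_pos: [0.4955, 0.3039, 0.1458]
eef_rot: [0.993, -0.121, -0.001, 0.001]
contact_force: [0.1, -1.1, 0.8]
opening: 0.999
[0.496, 0.3055, 0.12, -0.244] [0.0013 0.0012 0.0019] [ 0.0001 -0.0017  0.0258]
[0.496, 0.3055, 0.027, -0.244] [0.0013 0.0012 0.0019] [ 0.0002 -0.0018  0.1188]
2.4 [0.4955 0.3039 0.1458] [-0.45  0.78 -0.31  1.78  0.37  0.64 -1.22]
```

```bash
python3 -m pendant '[[[0,0,0],[0,-0.002,0.03],1],[[0,0,0],[0,-0.002,0.06],1],[[0,0,0],[0,-0.002,0.085],1],[[0,0,0],[0,-0.002,0.105],1],[[0,0,0],[0,-0.002,0.119],1],[[0,0,0],[0,-0.002,0.119],1],[[0,0,0],[0,-0.002,0.119],0.25],[[0,0,0],[0,-0.002,0.119],0.25],[[0,0,0],[0,-0.002,0.119],0.25],[[0,0,0],[0,-0.002,0.119],0.25]]' 40; python3 -m pendant '[[[0,0,0],[0,0,0],0],[[0,0,0],[0,0,0],0],[[0,0,0],[0,0,0],0],[[0,0,0],[0,0,0],0],[[0,0,0],[0,0,0],0]]' 40; python3 w.py '[[0.496,0.3055,0.12,-0.244]]'
```

```text
clock: 3.4
tool_pos: [0.4972, 0.3055, 0.0285]
eef_rot: [0.993, -0.122, 0.001, -0.0]
contact_force: [1.3, -0.1, 0.1]
opening: 0.66
clock: 3.9
tool_pos: [0.4963, 0.3053, 0.0277]
eef_rot: [0.993, -0.122, -0.0, 0.0]
contact_force: [-1.8, -0.5, 1.8]
opening: 0.336
[0.496, 0.3055, 0.12, -0.244] [0.0003 0.0006 0.0002] [-0.0004 -0.     -0.0923]
3.9 [0.4963 0.3053 0.0277] [-0.51  0.97 -0.21  1.82  0.45  0.4  -1.29]
```

```bash
python3 -m pendant '[[[0,0,0],[0,0,-0.02],0],[[0,0,0],[0,0,-0.045],0],[[0,0,0],[0,0,-0.07],0],[[0,0,0],[0,0,-0.07],0],[[0,0,0],[0,0,-0.07],0]]'; python3 w.py '[[0.5535,0.1917,0.095,0.080],[0.5535,0.1917,0.035,0.080]]'
```

```text
clock: 4.4
tool_pos: [0.4968, 0.3049, 0.0973]
eef_rot: [0.993, -0.122, 0.0, 0.0]
contact_force: [-0.0, -0.1, -3.3]
opening: 0.334
[0.5535, 0.1917, 0.095, 0.08] [ 4.000e-04 -1.000e-04 -3.242e-01] [0.0824 0.0961 0.0023]
[0.5535, 0.1917, 0.035, 0.08] [ 4.000e-04 -1.000e-04 -3.242e-01] [0.0824 0.0961 0.0623]
4.4 [0.4968 0.3049 0.0973] [-0.47  0.85 -0.27  1.81  0.41  0.54 -1.26]
```

```bash
python3 -m pendant '[[[0,0,-0.08],[0.02,0.024,0],0],[[0,0,-0.16],[0.04,0.048,0],0],[[0,0,-0.24],[0.06,0.07,0],0],[[0,0,-0.324],[0.082,0.096,0],0],[[0,0,-0.324],[0.082,0.096,0.02],0],[[0,0,-0.324],[0.082,0.096,0.04],0],[[0,0,-0.324],[0.082,0.096,0.055],0],[[0,0,-0.324],[0.082,0.096,0.055],0],[[0,0,-0.324],[0.082,0.096,0.055],0]]'; python3 w.py '[[0.5535,0.1917,0.035,0.080]]'
python3 - <<'E'
from m import *
a=C["top"]["image"][...,::-1][160:250,180:380];b=C["side"]["image"][...,::-1][150:330,200:360]
o=np.zeros((600,800,3),np.uint8);o[:320,:711]=0
A=cv2.resize(a,(640,288),interpolation=cv2.INTER_CUBIC);o=np.zeros((600,800,3),np.uint8);o[:288,:640]=A
B=cv2.resize(b[:,:],None,fx=1.73,fy=1.73,interpolation=cv2.INTER_CUBIC);o[288:288+B.shape[0],:B.shape[1]]=B[:312]
cv2.imwrite("pics/c3.png",o);cv2.imwrite("pics/top3.png",C["top"]["image"][...,::-1]);cv2.imwrite("pics/side3.png",C["side"]["image"][...,::-1])
E
```

```text
clock: 5.3
tool_pos: [0.5526, 0.1926, 0.042]
eef_rot: [0.999, 0.04, -0.001, 0.0]
contact_force: [1.0, 0.1, -1.7]
opening: 0.337
[0.5535, 0.1917, 0.035, 0.08] [0.0004 0.0014 0.001 ] [0.0009 0.001  0.007 ]
5.3 [0.5526 0.1926 0.042 ] [-0.23  0.95 -0.33  1.81  0.61  0.48 -0.89]
```

View pics/c3.png

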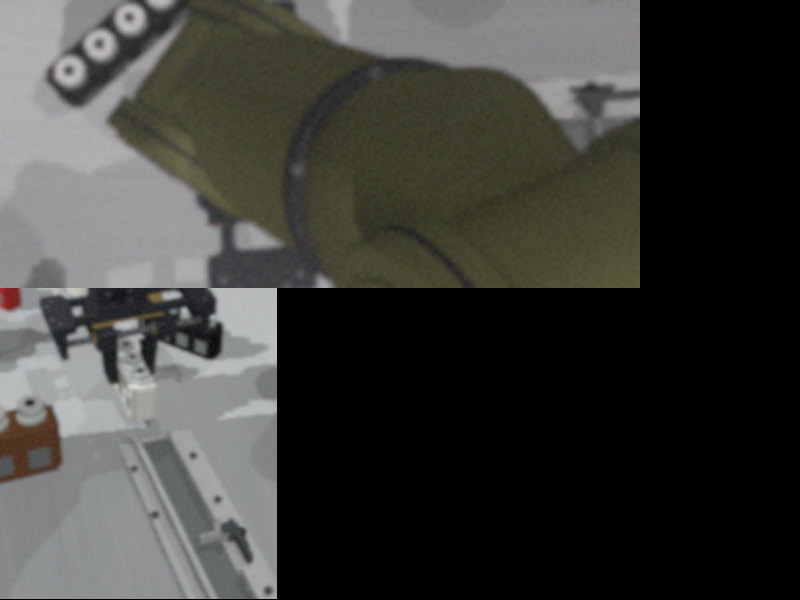

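```bash
python3 -m pendant '[[[0,0,0],[0.001,0,0.003],0],[[0,0,0],[0.001,0,0.006],0],[[0,0,0],[0.001,0,0.006],0]]';  python3 -m pendant '[[[0,0,0],[0,0.01,0],0],[[0,0,0],[0,0.02,0],0],[[0,0,0],[0,0.03,0],0],[[0,0,0],[0,0.04,0],0],[[0,0,0],[0,0.05,0],0],[[0,0,0],[0,0.05,0],0]]'; python3 w.py '[[0.5535,0.1917,0.036,0.080],[0.5575,0.1419,0.036,0.080]]'
```

```text
clock: 5.7
tool_pos: [0.5541, 0.1923, 0.0366]
eef_rot: [0.999, 0.04, -0.0, 0.0]
contact_force: [-1.0, 0.4, -3.3]
opening: 0.333
clock: 6.3
tool_pos: [0.5584, 0.1394, 0.0366]
eef_rot: [0.999, 0.038, -0.0, 0.001]
contact_force: [0.2, -1.1, -2.6]
opening: 0.337
[0.5535, 0.1917, 0.036, 0.08] [ 0.0024  0.0006 -0.0031] [-0.0008 -0.0525  0.0004]
[0.5575, 0.1419, 0.036, 0.08] [ 0.0024  0.0006 -0.0031] [-0.0007 -0.0026  0.0006]
6.3 [0.5584 0.1394 0.0366] [-0.14  0.96 -0.32  1.84  0.64  0.45 -0.84]
```

```bash
python3 -m pendant '[[[0,0,0],[0,0.01,0],0],[[0,0,0],[0,0.02,0],0],[[0,0,0],[0,0.03,0],0],[[0,0,0],[0,0.04,0],0],[[0,0,0],[0,0.05,0],0],[[0,0,0],[0,0.06,0],0],[[0,0,0],[0,0.07,0],0],[[0,0,0],[0,0.08,0],0],[[0,0,0],[0,0.08,0],0]]'; python3 w.py '[[0.5639,0.0621,0.036,0.080]]'
python3 - <<'E'
from m import *
a=C["side"]["image"][...,::-1]
cv2.imwrite("pics/side4.png",a);cv2.imwrite("pics/c4.png",cv2.resize(a[180:380,240:400],None,fx=3,fy=3,interpolation=cv2.INTER_CUBIC))
E
```

```text
clock: 7.2
tool_pos: [0.5646, 0.06, 0.0366]
eef_rot: [0.999, 0.039, -0.0, 0.001]
contact_force: [0.2, -0.4, -2.6]
opening: 0.339
[0.5639, 0.0621, 0.036, 0.08] [ 0.0021  0.0005 -0.0029] [-0.0005 -0.0021  0.0006]
7.2 [0.5646 0.06   0.0366] [ 0.    0.95 -0.33  1.86  0.67  0.44 -0.74]
```

View pics/c4.png

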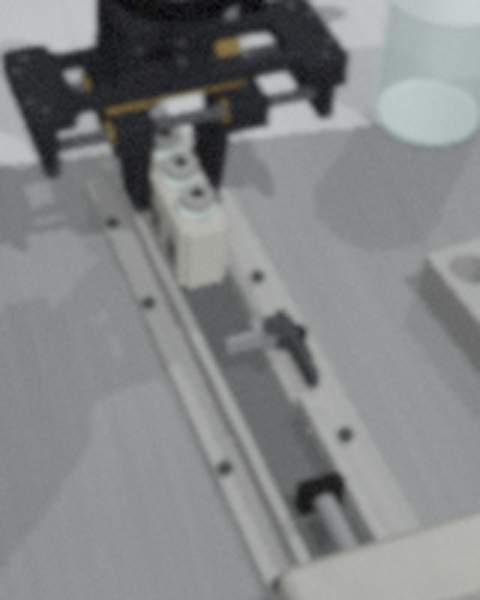

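```bash
python3 - <<'E'
from m import *
q=ray("side",unc([(180,162),(197,192)],240,180,3),.0665)
O=np.array([.5731,-.0525]);d=np.array([.0801,-.9968]);n=np.array([.9968,.0801])
print(q,(q[:,:2]-O)@d,(q[:,:2]-O)@n)
# lane screws side-only for same camera bias
sr=unc([(206,87),(262,188),(380,399)],260,225,4);sl=unc([(69,118),(118,223),(219,444)],260,225,4)
m=(ray("side",sr,.0075)+ray("side",sl,.0075))/2
print((m[:,:2]-O)@n)
E
```

```text
[[0.56662112 0.04619438 0.0665    ]
 [0.56922439 0.01892543 0.0665    ]] [-0.09889752 -0.07150731] [0.00144727 0.00185797]
[-4.18949442e-04 -1.62149569e-04  8.40871215e-05]
```

```bash
python3 -m pendant '[[[0,0,0],[-0.001,0,0.001],0],[[0,0,0],[-0.001,0.005,0.0018],0],[[0,0,0],[-0.001,0.012,0.0018],0],[[0,0,0],[-0.001,0.02,0.0018],0],[[0,0,0],[-0.001,0.028,0.0018],0],[[0,0,0],[-0.001,0.036,0.0018],0],[[0,0,0],[-0.001,0.044,0.0018],0],[[0,0,0],[-0.001,0.05,0.0018],0],[[0,0,0],[-0.001,0.05,0.0018],0]]'; python3 -m pendant '[[[0,0,0],[0,0.007,0],0],[[0,0,0],[0,0.014,0],0],[[0,0,0],[0,0.021,0],0],[[0,0,0],[0,0.028,0],0],[[0,0,0],[0,0.035,0],0],[[0,0,0],[0,0.04,0],0],[[0,0,0],[0,0.04,0],0]]';python3 w.py '[[0.5731,-0.0525,0.0345,0.080]]'
```

```text
clock: 8.3
tool_pos: [0.5677, 0.0115, 0.0349]
eef_rot: [0.999, 0.039, 0.0, 0.0]
contact_force: [0.2, 0.2, -3.6]
opening: 0.334
clock: 9.0
tool_pos: [0.5705, -0.0295, 0.0347]
eef_rot: [0.999, 0.039, -0.0, 0.001]
contact_force: [-1.4, -1.3, -2.6]
opening: 0.332
[0.5731, -0.0525, 0.0345, 0.08] [ 0.0023  0.0009 -0.0025] [0.0008 0.0232 0.0003]
9.0 [ 0.5705 -0.0295  0.0347] [ 0.17  0.96 -0.35  1.85  0.7   0.46 -0.6 ]
```

```bash
python3 - <<'E'
from m import *
a=C["side"]["image"][...,::-1]
cv2.imwrite("pics/c5.png",cv2.resize(a[200:380,260:410],None,fx=3.3,fy=3.3,interpolation=cv2.INTER_CUBIC))
E
```

```text
(no output)
```

View pics/c5.png

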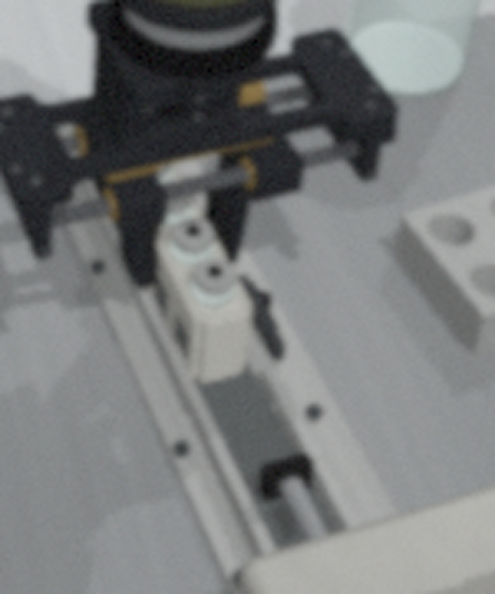

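```bash
python3 -m pendant '[[[0,0,0],[0,0.006,0],0],[[0,0,0],[0,0.012,0],0],[[0,0,0],[0,0.018,0],0],[[0,0,0],[0,0.024,0],0],[[0,0,0],[0,0.03,0],0],[[0,0,0],[0,0.03,0],0]]';python3 -m pendant '[[[0,0,0],[0,0.006,0],0],[[0,0,0],[0,0.012,0],0],[[0,0,0],[0,0.018,0],0],[[0,0,0],[0,0.024,0],0],[[0,0,0],[0,0.03,0],0],[[0,0,0],[0,0.03,0],0]]'; python3 w.py '[[0.5731,-0.0525,0.0345,0.080]]'
```

```text
clock: 9.7
tool_pos: [0.573, -0.0589, 0.0348]
eef_rot: [0.999, 0.039, -0.0, 0.001]
contact_force: [-1.2, -1.7, -3.3]
opening: 0.338
clock: 10.3
tool_pos: [0.5754, -0.0887, 0.0348]
eef_rot: [0.999, 0.039, -0.0, 0.001]
contact_force: [-1.7, -1.4, -2.6]
opening: 0.336
[0.5731, -0.0525, 0.0345, 0.08] [ 0.0015  0.0005 -0.0019] [ 0.0006 -0.0363  0.0003]
10.3 [ 0.5754 -0.0887  0.0348] [ 0.29  0.97 -0.38  1.82  0.71  0.49 -0.5 ]
```

```bash
python3 -m pendant '[[[0,0,0],[0,0.004,0],0],[[0,0,0],[0,0.008,0],0],[[0,0,0],[0,0.012,0],0],[[0,0,0],[0,0.016,0],0],[[0,0,0],[0,0.02,0],0],[[0,0,0],[0,0.024,0],0],[[0,0,0],[0,0.028,0],0],[[0,0,0],[0,0.032,0],0],[[0,0,0],[0,0.035,0],0],[[0,0,0],[0,0.035,0],0]]' 50;python3 -m pendant '[[[0,0,0],[0,0.003,0],0],[[0,0,0],[0,0.006,0],0],[[0,0,0],[0,0.009,0],0],[[0,0,0],[0,0.012,0],0],[[0,0,0],[0,0.015,0],0],[[0,0,0],[0,0.015,0],0]]'; python3 w.py '[[0.5731,-0.0525,0.0345,0.080]]'
```

```text
clock: 11.3
tool_pos: [0.5781, -0.1183, 0.0351]
eef_rot: [0.999, 0.041, 0.0, -0.002]
contact_force: [-3.2, 7.3, -1.6]
opening: 0.331
clock: 11.9
tool_pos: [0.5793, -0.1326, 0.0351]
eef_rot: [0.999, 0.041, -0.0, -0.003]
contact_force: [-2.9, 8.6, -1.0]
opening: 0.333
[0.5731, -0.0525, 0.0345, 0.08] [-0.0055 -0.0002  0.0025] [ 0.0005 -0.0804  0.001 ]
11.9 [ 0.5793 -0.1326  0.0351] [ 0.38  0.98 -0.41  1.78  0.71  0.53 -0.41]
```

```bash
python3 -m pendant '[[[0,0,0],[0,0.003,0],0],[[0,0,0],[0,0.006,0],0],[[0,0,0],[0,0.009,0],0],[[0,0,0],[0,0.012,0],0],[[0,0,0],[0,0.012,0],0]]'; python3 w.py '[[0.5731,-0.0525,0.0345,0.080]]'
python3 - <<'E'
from m import *
a=C["side"]["image"][...,::-1];b=C["top"]["image"][...,::-1]
o=np.hstack([cv2.resize(x,None,fx=3.3,fy=3.3,interpolation=cv2.INTER_CUBIC) for x in(a[200:380,290:410],b[120:300,340:460])])
cv2.imwrite("pics/c6.png",o)
E
```

```text
clock: 12.4
tool_pos: [0.5804, -0.1444, 0.0351]
eef_rot: [0.999, 0.041, 0.0, -0.003]
contact_force: [-2.3, 9.0, 0.8]
opening: 0.335
[0.5731, -0.0525, 0.0345, 0.08] [-0.0058 -0.0005  0.0022] [ 0.0003 -0.0922  0.0011]
12.4 [ 0.5804 -0.1444  0.0351] [ 0.41  0.99 -0.42  1.77  0.71  0.54 -0.38]
```

View pics/c6.png

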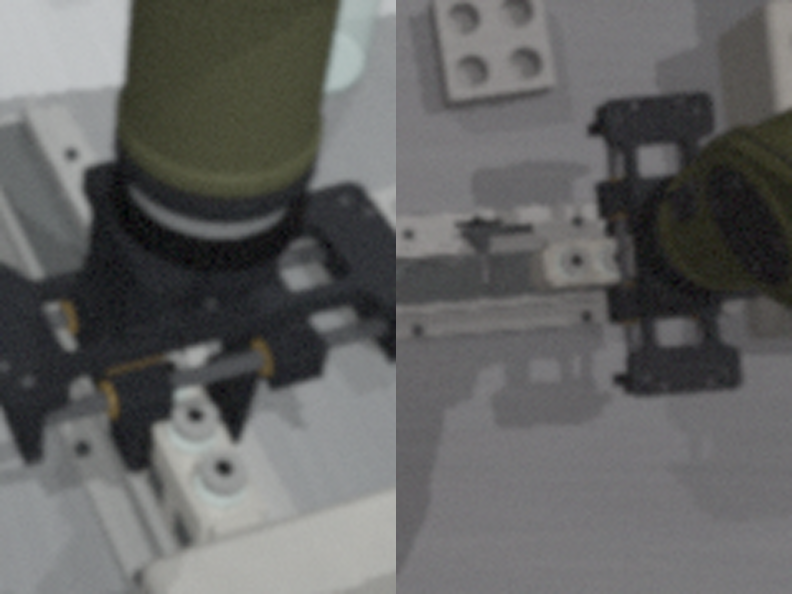

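The top view shows the leaf at (486,262) straight across the lane, so the gate is shut. The rack's tail is clear of it by about 30 mm. I'll ease the rack back slowly.

```bash
python3 -m pendant '[[[0,0,0],[0,-0.003,0],0],[[0,0,0],[0,-0.006,0],0],[[0,0,0],[0,-0.009,0],0],[[0,0,0],[0,-0.012,0],0],[[0,0,0],[0,-0.015,0],0],[[0,0,0],[0,-0.018,0],0],[[0,0,0],[0,-0.021,0],0],[[0,0,0],[0,-0.023,0],0],[[0,0,0],[0,-0.024,0],0],[[0,0,0],[0,-0.024,0],0]]'; python3 -m pendant '[[[0,0,0],[0,-0.001,0],0],[[0,0,0],[0,-0.002,0],0],[[0,0,0],[0,-0.003,0],0],[[0,0,0],[0,-0.004,0],0],[[0,0,0],[0,-0.004,0],0]]';python3 w.py '[[0.5731,-0.0525,0.0345,0.080]]'
```

```text
clock: 13.5
tool_pos: [0.5784, -0.1204, 0.0351]
eef_rot: [0.999, 0.041, 0.0, -0.003]
contact_force: [-2.3, 6.4, -1.4]
opening: 0.333
clock: 14.0
tool_pos: [0.5781, -0.1165, 0.0351]
eef_rot: [0.999, 0.041, 0.0, -0.003]
contact_force: [-2.9, 7.2, -1.0]
opening: 0.336
[0.5731, -0.0525, 0.0345, 0.08] [-0.0053 -0.0004  0.0026] [ 0.0003 -0.0642  0.0009]
14.0 [ 0.5781 -0.1165  0.0351] [ 0.35  0.98 -0.41  1.79  0.71  0.52 -0.44]
```

```bash
for i in 1 ; do python3 -m pendant '[[[0,0,0],[0,-0.001,0],0],[[0,0,0],[0,-0.002,0],0],[[0,0,0],[0,-0.002,0],0]]'; python3 -m pendant '[[[0,0,0],[0,-0.001,0],0],[[0,0,0],[0,-0.002,0],0],[[0,0,0],[0,-0.002,0],0]]';python3 -m pendant '[[[0,0,0],[0,-0.001,0],0],[[0,0,0],[0,-0.0015,0],0],[[0,0,0],[0,-0.0015,0],0]]'; done | grep -E 'tool|force'
```

```text
tool_pos: [0.5779, -0.1146, 0.0351]
contact_force: [-2.4, 7.1, -1.5]
tool_pos: [0.5778, -0.1127, 0.0351]
contact_force: [-2.7, 6.6, -1.5]
tool_pos: [0.5777, -0.1119, 0.0351]
contact_force: [-2.4, 5.1, -1.6]
```

```bash
(python3 -m pendant '[[[0,0,0],[0,-0.001,0],0],[[0,0,0],[0,-0.001,0],0]]'; python3 -m pendant '[[[0,0,0],[0,-0.001,0],0],[[0,0,0],[0,-0.001,0],0]]';python3 -m pendant '[[[0,0,0],[0,-0.001,0],0],[[0,0,0],[0,-0.001,0],0]]') | grep -E 'tool|force'
```

```text
tool_pos: [0.5777, -0.1119, 0.0351]
contact_force: [-1.4, 6.3, -2.0]
tool_pos: [0.5777, -0.1119, 0.035]
contact_force: [-1.6, 5.2, -1.8]
tool_pos: [0.5777, -0.1118, 0.035]
contact_force: [-1.5, 4.0, -1.3]
```

```bash
(python3 -m pendant '[[[0,0,0],[0,-0.001,0],0],[[0,0,0],[0,-0.002,0],0],[[0,0,0],[0,-0.003,0],0],[[0,0,0],[0,-0.003,0],0]]' 20; python3 -m pendant '[[[0,0,0],[0,0,0.0008],0],[[0,0,0],[0,0,0.0008],0],[[0,0,0],[0,0,0.0008],0]]' 5) | grep -E 'tool|force|open'
python3 - <<'E'
from m import *
b=C["top"]["image"][...,::-1]
cv2.imwrite("pics/c7.png",cv2.resize(b[160:240,340:440],None,fx=6,fy=6,interpolation=cv2.INTER_CUBIC))
E
```

```text
tool_pos: [0.5777, -0.1116, 0.035]
contact_force: [-0.2, -3.2, -1.0]
opening: 0.335
tool_pos: [0.5777, -0.1114, 0.0347]
contact_force: [-1.7, -5.5, 4.9]
opening: 0.338
```

View pics/c7.png

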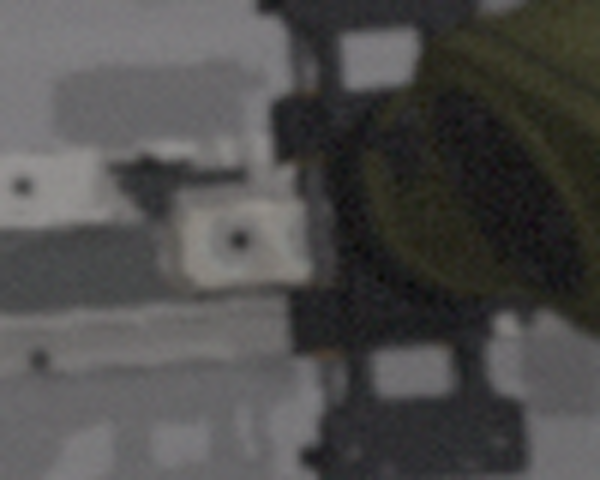

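```bash
(python3 -m pendant '[[[0,0,0],[0,0.001,-0.0006],0],[[0,0,0],[0,0.002,-0.0006],0],[[0,0,0],[0,0.003,-0.0006],0],[[0,0,0],[0,0.003,-0.0006],0]]' 5; python3 -m pendant '[[[0,0,0],[0,0,0],0.37],[[0,0,0],[0,0,0],0.4],[[0,0,0],[0,0,0],0.45],[[0,0,0],[0,0,0],0.52],[[0,0,0],[0,0,0],0.6],[[0,0,0],[0,0,0],0.6],[[0,0,0],[0,0,0],0.6]]') | grep -E 'tool|force|open'
```

```text
tool_pos: [0.5777, -0.1115, 0.0348]
contact_force: [-0.4, -1.1, 1.8]
opening: 0.338
tool_pos: [0.5776, -0.1122, 0.0347]
contact_force: [-0.7, 0.9, -0.1]
opening: 0.603
```

Released with barely any shift. Now I'll lift clear and check.

```bash
python3 -m pendant '[[[0,0,0],[0,0,-0.01],0.6],[[0,0,0],[0,0,-0.03],0.6],[[0,0,0],[0,0,-0.06],0.6],[[0,0,0],[0,0,-0.1],0.6],[[0,0,0],[0,0,-0.14],0.6],[[0,0,0],[0,-0.03,-0.17],0.6],[[0,0,0],[0,-0.07,-0.2],0.6],[[0,0,0],[0,-0.11,-0.2],0.6],[[0,0,0],[0,-0.15,-0.2],0.6],[[0,0,0],[0,-0.15,-0.2],0.6]]'
python3 -m pendant '[[[0,0,0],[-0.03,0,0],0.6],[[0,0,0],[-0.07,0,0],0.6],[[0,0,0],[-0.11,0,0],0.6],[[0,0,0],[-0.13,0,0],0.6],[[0,0,0],[-0.13,0,0],0.6]]'
python3 - <<'E'
from m import *
a=C["side"]["image"][...,::-1];b=C["top"]["image"][...,::-1]
o=np.zeros((600,800,3),np.uint8)
o[:,:400]=cv2.resize(a[225:375,285:385],(400,600),interpolation=cv2.INTER_CUBIC);o[:,400:]=cv2.resize(b[120:270,345:445],(400,600),interpolation=cv2.INTER_CUBIC)
cv2.imwrite("pics/c8.png",o)
E
```

```text
clock: 18.4
tool_pos: [0.5648, 0.0454, 0.2367]
eef_rot: [0.999, 0.045, 0.001, -0.003]
contact_force: [-0.7, -0.1, 0.1]
opening: 0.598
clock: 18.9
tool_pos: [0.4329, 0.0255, 0.2352]
eef_rot: [0.999, 0.04, -0.001, 0.001]
contact_force: [1.3, -0.1, -0.8]
opening: 0.6
```

View pics/c8.png

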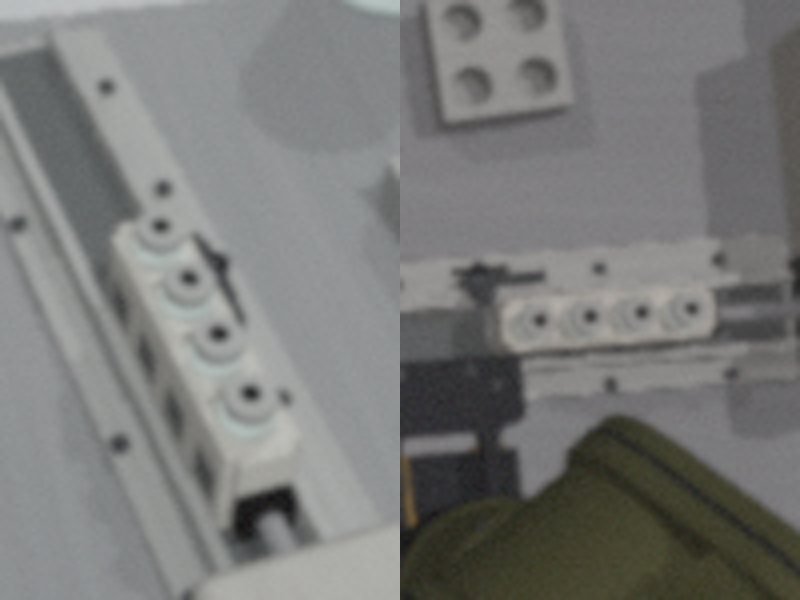

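```bash
python3 - <<'E'
from m import *
X=tri(unc([(160,226),(189,278),(219,333),(251,393)],285,225,4),unc([(140,320),(190,317),(241,313),(291,309)],345,120,4))
O=np.array([.5731,-.0525]);d=np.array([.0801,-.9968]);n=np.array([.9968,.0801])
print(X.round(4),((X[:,:2]-O)@d).mean(),((X[:,:2]-O)@n).round(4))
print(r.get_state()["contact_force"]);print(r.finish_job())
E
```

```text
[[ 0.5754 -0.0703  0.0656]
 [ 0.5776 -0.098   0.0655]
 [ 0.5798 -0.1261  0.0659]
 [ 0.5821 -0.1539  0.0653]] 0.05984614302085403 [0.0008 0.0008 0.0008 0.0009]
[ 0.72301944 -0.42081142  1.11657293]
the job is handed in; nothing more can be done
None
```

The rack is loaded and the job is handed in; no verdict came back. I gripped the smaller white rack and slid it into the lane from the open mouth. I pushed it through the gate onto the buffer, where the force was about 9 N. The pictures showed the gate shut behind it. I then eased the rack back at about 0.03 m/s or slower until it rested against the gate, let go and withdrew the arm. The job took about 19 s of the 67 s allowed.

**Last checks:**
- **Position:** measured from both cameras, the rack's middle is about 60 mm beyond the sampler origin (48 to 76 mm allowed). It is 0.8 mm off the lane's middle line and parallel to it.
- **Height:** the cap tops measure 65.5 mm over the bench, where 64 mm is expected. That is within the calibration error, so the rack is upright on the lane floor.
- **Gate, arm and other objects:** the rack's tail is right against the gate leaf, which was across the lane when last seen clearly, with the rack on the buffer. The rack partly hides it in the last pictures. The arm was clear with the gripper empty. The vial block looked undisturbed; I did not measure it, the beaker or the wash bottle again, but the arm never came close to them.

**What was off:**
- I pulled slightly too far when easing back, to a measured 5.5 N. I backed that off before letting go. By my estimate the total force on the sampler stayed below 25 N, but I could not measure it directly.
- The buffer pad and the lane mouth gave sampler origins about 7 mm apart. I used the mouth and the lane's screw holes, and relied on contact force at the buffer and gate.

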